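# Service the bench air cleaner: pre-filter in, spent cassette out

### The arm

A 7-joint arm with a two-finger parallel gripper is mounted at the origin on the work surface. World frame = base frame: x ahead of the robot, y to its left, z up, the work surface at z = 0. Lengths are in mm, angles in rad, forces in N, time in s.
With the tool pointing down it reaches from about 400 to 875 mm from the base axis. Payload 4.4 kg.
Tool frame: the origin (TCP) lies midway between the tips of the shut fingers; the grasp point (between the pads) lies 19 mm behind it (r.hold_point_z is the distance from the TCP to the grasp point, in mm); x points along the fingers, y is the direction in which the jaws open and shut, and the axes are right-handed (so a half turn about x gives the same grasp; the last joint's range is limited). The gripper opens to 85 mm and grips with 20 to 120 N. Pads are 22 mm wide; open, the fingers measure 114 mm over their backs; the gripper's body (76 mm by 85 mm) begins 54 mm behind the grasp point. The pads swing forward as they close: fully open they stand 13 mm farther back than shut.
Start: joints at [1.151, 0.628, 0.038, 1.517, -0.027, 0.996, -0.02], TCP at [225.23, -609.745, 231.313] pointing down, gripper open.
Joint ranges: [-3.06, 3.06], [-0.37, 2.12], [-1.25, 1.32], [0.18, 2.47], [-1.1, 4.24], [0.23, 1.98], [-2.94, 2.94]. Speed limits (rad/s): [2.57, 2.57, 3.14, 3.14, 3.14, 3.14, 3.14].

### API

Orientations are given as a rotation vector (axis times angle).
In Python, from plant import r gives the robot as it stands.
- The arm moves only by the tool jog_arm, never from a script. Its argument "rows" is a list of rows, each an object of numbers: "dx", "dy", "dz": the shift along the tool's x, y, z in m; "ax", "ay", "az": the turn, a rotation vector about the tool's x, y, z in rad. A call has 1 to 5 rows; each row shifts and turns the commanded pose from where the row before left it, along the tool's axes as they then stand; what a row does not reach is not made up. A row lasts 1/8 s, in which the tool goes at most 62.5 mm and 10.7 degrees, less where a joint would pass 70% of its speed; a pose out of reach is approached as far as the arm can. A call with a gripper value outside its range is refused whole. "gripper" is the opening in per cent of the stroke, from 0 (shut) to 100 (fully open), set as the call begins (left out, the last holds). The fingers move at their own pace and stop on an object; "force" is the grip in N (left out, the last holds). Time passes only in rows, so rows that do not move let the fingers close. It gives the time, the measured TCP pose, the force and the opening at its end, in the units of the state.
- r.get_obs(): the state, without advancing time (a new reading comes with each control period).
- r.capture(name): name is "scene" or "top" or "wrist"; returns the picture (400x640x3 uint8, red, green, blue); there is no depth.
- r.camera_model(name): a dict with "camera_matrix" (3x3 intrinsics, pixels), "world_to_cam" (4x4, takes a point from world to camera coordinates). Camera axes: x right, y up, looking along -z (the intrinsics and any distortion apply to the point x, -y, -z); pixel columns grow to the right and rows downward; lengths in mm; the calibration is good to about 2 mm. A picture is of the moment at which its call begins: read the wrist's pose just before it. camera_model takes no time and is no camera call; for the wrist camera it gives the pose at the moment of the call.
- r.sign_off(): hands the job in, once; it reports no verdict.
The state is a dict: "time": time; "joint_positions": joint angles; "dq": joint speeds; "joint_efforts": joint torques, N m; "tcp_pos": TCP position; "tcp_rot": TCP orientation; "force": force on the tool from outside, world axes, zero at the start; "torque": the same for the moment, N m; "grip_width": opening from 0.0 (shut) to 1.0 (fully open).
Only numpy, scipy, OpenCV 4.12 (cv2) and the standard library are available. Lean on these libraries where they do the work, as an engineer would, in place of code of your own. Each camera call takes 0.05 s, during which the arm holds its last target. There are 200 camera calls.

### The job

Do the filter change on the printer bench's air cleaner: first push the tray with the new pre-filter panel fully home in the slot at the cleaner's front, until its front plate meets the housing. Then squeeze the two opposed side catches of the cassette in the cleaner's top together between the fingers, lift the cassette right out, keeping it level, until its underside is about a hand's width above the cleaner, and finish still holding it there, at rest, by its squeezed catches. Leave the other things on the bench, the spare cassette too, where they are.

Things in the scene. Friction and masses are not known exactly. Their poses are not given: they have to be found in the camera images.
- cleaner: Grey bench air cleaner, a box 200 (x) x 190 (y) x 108 (z) mm, fixed to the bench by a 4 mm steel base plate that juts out 50 mm before its front as a sill. Origin: centre of the underside, on the bench. Its front faces its own -x; z up.
- slot_mouth (a point): Middle of the slot's lower edge in the cleaner's front face (100 mm before the cleaner's origin), 4 mm above the bench. The slot is 136 mm wide, 44 mm high and 194 mm deep; the tray slides in it along the cleaner's x, on the base plate.
- well_top (a point): Middle of the cassette's well, in the plane of the cleaner's flat top, 108 mm above the bench and 20 mm before the cleaner's origin. The well is an opening 104 (x) x 58 (y) mm in a top plate 4 mm thick.
- tray: Grey pre-filter tray, loose, 0.33 to 0.57 kg loaded, already started in the slot and standing 40 to 80 mm out: a tub 150 (x) x 132 (y) x 30 mm with a front plate 152 x 44 x 6 mm at its -x end. Origin: centre of the underside. Fully home, the back of the plate lies against the housing and the origin is at x = -25 mm, y = 0 in the cleaner's frame.
- tray_bar (a point): Middle of the tray's steel pull bar: round, 10 mm thick, 90 mm long along y between two end posts, 42 mm before the front plate, 123 mm before the tray's origin, 30 mm above the bench (26 mm above the sill). Pushed from the front with closed fingers it takes the tray along, against 2 to 4 N of friction, at times 15 N where it rubs on the slot's sides.
- filter_panel: White pleated filter panel in a cardboard frame, 136 x 118 x 20 mm, lying loose in the tray on its 3 mm floor. Origin: centre of the underside.
- cassette: Black carbon cassette seated in the well, 0.2 to 0.45 kg: body 100 (x) x 54 (y) x 52 mm, then a 4 mm flange 114 mm long that rests on the cleaner's top, then only a middle column 31 x 29 mm, 31 mm high, between two catch tabs. Origin: centre of the underside, 56 mm above the bench when seated; axes as the cleaner's. 2 mm clearance all round in the well.
- cassette_grip (a point): Point midway between the two catch tabs, 80 mm above the cassette's underside: a good place for the grip. The tabs, at its +y and -y sides, reach from the flange's top (24 mm below this point) to 12 mm above it.
- catch_left (a joint): Spring catch at the cassette's +y side: 0 = out, its tooth locked under the cleaner's top plate; 0.007 m = squeezed right in, at its stop. Free from about 0.005 m. Takes 1.6 N at first, 7.2 N at full travel. Locked catches hold the cassette fast; with both in it lifts straight out.
- catch_right (a joint): The same catch at the cassette's -y side; 0 = out, 0.007 m = squeezed right in.
- catch_left_pad (a point): Middle of the outer face of the left tab (26 mm wide along x), 80 mm above the cassette's underside. The two tabs measure 54 mm over their outer faces when out, 40 mm when squeezed in; beside them is free room above the cleaner's flat top.
- catch_right_pad (a point): Middle of the outer face of the right tab, likewise.
- spare_cassette: A second cassette of the same shape standing on the bench beside the cleaner, for later: not to be touched. Origin: centre of the underside.
- jar: White screw-top jar, 54 mm diameter, 75 mm high, beside the cleaner. Leave alone.
- spool: Filament spool lying flat, 160 mm diameter, 59 mm high. Leave alone.
- cutters: Side cutters lying on the bench, about 140 mm long, 13 mm high. Leave alone.
- scraper: Scraper lying on the bench, 175 mm long, 14 mm high. Leave alone.
- grid: Black printed grid lying flat, 182 x 110 x 10 mm. Leave alone.
- bin: Open white bin of printed clips, 90 x 120 x 50 mm. Leave alone.

How it is judged (in metres and radians):
On the way, in this order (a step that is already met when the one before it is completed fails the run):
1. the loaded tray is fully home in the slot (x of tray in the frame of cleaner above -0.029 m and angle between the x axis of tray and the x axis of cleaner, either way round below 0.06 rad and horizontal distance between filter_panel and tray below 0.015 m and z of filter_panel in the frame of tray below 0.012 m), for 0.2 s.
2. the cassette is lifted clear of the cleaner with both catches squeezed in the fingers (z of cassette in the frame of cleaner above 0.12 m and value of joint each of catch_left, catch_right above 0.005 m and contact force between cassette and the fingers above 2 N), for 0.2 s.
At the end, for the whole second after the job is handed in: Tray within 4 mm of home, straight within 0.06 rad, the panel still in it. Cassette held by the fingers on both catches, each in by over 5 mm; its underside over 40 mm above the cleaner's top (148 mm above the bench), level within 0.25 rad, under 0.03 m/s, touching neither cleaner nor bench (all of step 1 and value of joint each of catch_left, catch_right above 0.005 m and z of cassette in the frame of cleaner above 0.148 m and contact force between each of catch_left, catch_right and the fingers above 1.5 N and contact force between cassette and cleaner below 0.3 N and contact force between cassette and table below 0.3 N and angle between cassette's own z axis and vertical below 0.25 rad and linear speed of cassette below 0.03 m/s); the arm keeps its last pose, push and grip.
It fails at once if one of the things beside the job (spare cassette, jar, spool, cutters, scraper, grid, bin) is moved more than 30 mm (distance of any of spare_cassette, jar, spool, cutters, scraper, grid, bin from where it was at the start of the episode above 0.03 m).
It also fails if it takes over 48 s, if anything falls off the work surface, if the arm or the gripper's body presses on something with over 40 N, if the wrist force passes 120 N, or if a joint passes its speed limit or range.

## Working session

There is one attempt and no reset: what is moved stays moved. The work goes in short steps, Python scripts to look and compute and a tool call to move; the robot and the scene stay as the last step left them, time stands still between calls to the robot, and variables do not carry over. Pictures are saved under pics/ and viewed, about 8 in all and at most 12, crops included, and the job is handed in when it is done.

Besides the shell and the picture viewer there is one more tool, called after "Emit:" as name(argument=value, ...) on one line, values as JSON. jog_arm: Moves the arm, as the interface text tells. Its arguments: {"type":"object","properties":{"rows":{"type":"array","items":{"type":"object","properties":{"dx":{"type":"number"},"dy":{"type":"number"},"dz":{"type":"number"},"ax":{"type":"number"},"ay":{"type":"number"},"az":{"type":"number"}}}},"gripper":{"type":"number"},"force":{"type":"number"}},"required":["rows"]}

```bash
mkdir -p pics; ls; python3 - <<'E'
from plant import r
import cv2,numpy as np
for n in ("scene","top"):
    im=r.capture(n); cv2.imwrite(f"pics/{n}0.png",im[:,:,::-1])
    m=r.camera_model(n); print(n,np.round(m["camera_matrix"],1).tolist(),np.round(m["world_to_cam"],3).tolist(),[k for k in m])
o=r.get_obs(); print(o)
E
```

```text
pics
scene [[469.5, 0.0, 311.5], [0.0, 469.5, 197.2], [0.0, 0.0, 1.0]] [[-0.678, 0.735, 0.012, 409.255], [-0.384, -0.368, 0.847, 123.799], [0.627, 0.57, 0.531, -1950.6], [0.0, 0.0, 0.0, 1.0]] ['camera_matrix', 'world_to_cam']
top [[413.2, 0.0, 327.7], [0.0, 413.2, 193.3], [0.0, 0.0, 1.0]] [[0.023, -1.0, -0.003, -29.954], [0.993, 0.023, 0.117, -583.162], [-0.117, -0.006, 0.993, -1167.135], [0.0, 0.0, 0.0, 1.0]] ['camera_matrix', 'world_to_cam']
{'time': 0.1, 'joint_positions': array([ 1.15120728,  0.62924884,  0.0384486 ,  1.51823768, -0.02695182,
        0.9963307 , -0.01999375]), 'dq': array([ 0.00077957, -0.00126419,  0.00164065, -0.00285949, -0.00030521,
       -0.00031482,  0.00186449]), 'joint_efforts': array([ 4.13586458e-03, -5.64524066e+01,  1.23097077e+00, -1.93969899e+01,
        1.14084111e-02,  5.40619396e-03,  3.39804626e-05]), 'tcp_pos': array([ 225.01767026, -609.2191226 ,  230.49395026]), 'tcp_rot': array([ 2.02916175,  0.36455669, -2.0299007 ]), 'force': array([ 0.01768763, -0.83829499,  0.30599877]), 'torque': array([ 0.00513022,  0.02712287, -0.02030797]), 'grip_width': 0.9972587131271471}
```

View pics/top0.png

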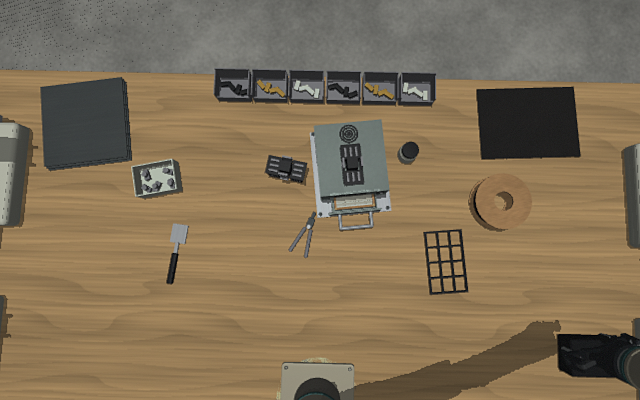

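View pics/scene0.png

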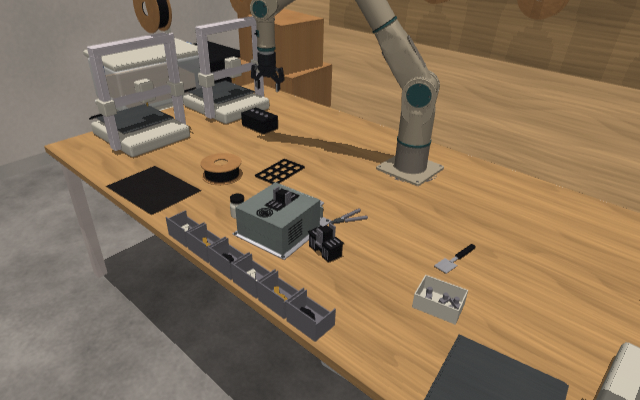

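The top view shows the cleaner at about (350,160), front toward the robot, cassette column at (351,163) and pull bar at (356,227). The cutters' tips are near (310,215), the spare cassette at (287,168) and the jar at (408,152).

```bash
cat >h.py <<'E'
from plant import r
import cv2,numpy as np
def ray(n,uv,z,m=None):
    m=m or r.camera_model(n);K=m["camera_matrix"];T=m["world_to_cam"]
    d=np.linalg.inv(K)@[uv[0],uv[1],1];d=d*[1,-1,-1]
    R=T[:3,:3];c=-R.T@T[:3,3];d=R.T@d
    return c+d*(z-c[2])/d[2]
def proj(n,p,m=None):
    m=m or r.camera_model(n);q=m["world_to_cam"]@np.r_[p,1];q=q[:3]*[1,-1,-1];q=m["camera_matrix"]@q;return q[:2]/q[2]
E
python3 - <<'E'
from h import *
im=cv2.imread("pics/top0.png")
c=im[100:250,250:420]; cv2.imwrite("pics/topc.png",cv2.resize(c,None,fx=4.5,fy=4,interpolation=cv2.INTER_CUBIC) if 0 else cv2.resize(c,None,fx=4,fy=4,interpolation=cv2.INTER_CUBIC))
for uv,z in [((351,163),150),((356,227),30),((316,196),108),((388,190),108),((382,121),108),((311,121),108),((287,168),90)]: print(uv,ray("top",uv,z).round(1))
E
```

```text
(351, 163) [652.1 -76.8 150. ]
(356, 227) [ 487.9 -100.3   30. ]
(316, 196) [566.8  15.  108. ]
(388, 190) [ 587.7 -181.1  108. ]
(382, 121) [ 781.  -163.1  108. ]
(311, 121) [776.5  34.5 108. ]
(287, 168) [645.5  98.6  90. ]
```

View pics/topc.png

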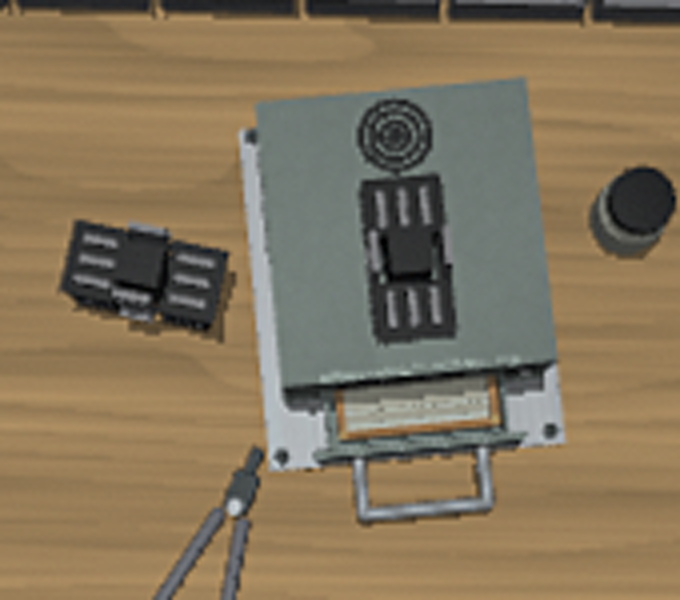

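```bash
python3 - <<'E'
from h import *
P=lambda x,y,z: ray("top",((x+.5)/4-.5+250,(y+.5)/4-.5+100),z)
t=[P(*c,108) for c in [(257,102),(525,78),(556,362),(285,388)]]; t=np.array(t);print(t.round(1),t.mean(0))
xa=(t[0]+t[1]-t[2]-t[3])/2; ya=(t[0]+t[3]-t[1]-t[2])/2
print("len",np.linalg.norm(xa),np.linalg.norm(ya),"yaw",np.arctan2(xa[1],xa[0]),np.arctan2(-ya[0],ya[1]))
f=np.array([P(*c,112) for c in [(360,180),(438,175),(455,338),(376,343)]]);print("flange",f.mean(0))
xf=(f[0]+f[1]-f[2]-f[3])/2;print("yaw f",np.arctan2(xf[1],xf[0]),np.linalg.norm(xf))
b=np.array([P(360,515,30),P(491,505,30)]);print("bar",b,b.mean(0),np.linalg.norm(b[0]-b[1]))
yaw=(np.arctan2(xa[1],xa[0])+np.arctan2(-ya[0],ya[1]))/2
R=np.array([[np.cos(yaw),-np.sin(yaw)],[np.sin(yaw),np.cos(yaw)]])
C=t.mean(0)[:2]
print("yaw",yaw,"well",C+R@[-20,0],"mouth",C+R@[-100,0],"bar rel",R.T@(b.mean(0)[:2]-C),"bar home",C+R@[-148,0])
o=r.get_obs();from scipy.spatial.transform import Rotation as Ro
print(Ro.from_rotvec(o["tcp_rot"]).as_matrix().round(3))
E
```

```text
[[ 764.9   26.2  108. ]
 [ 786.3 -160.   108. ]
 [ 587.4 -182.8  108. ]
 [ 565.3    1.6  108. ]] [675.99842092 -78.74033207 108.        ]
len 200.61249098582348 186.52766698225076 yaw 0.11822166199616517 0.11670284634546656
flange [656.03163584 -79.90513364 112.        ]
yaw f 0.11605811806324536 113.85925200532996
bar [[ 482.87200162  -53.1137193    30.        ]
 [ 492.27346511 -147.58025249   30.        ]] [ 487.57273336 -100.34698589   30.        ] 94.93320498660611
yaw 0.11746225417081586 well [656.13623617 -81.08417864] mouth [576.68749715 -90.45956492] bar rel [-189.65942502    0.62427757] bar home [529.01825373 -96.08479669]
[[-0.001  0.346 -0.938]
 [ 0.002 -0.938 -0.346]
 [-1.    -0.002  0.   ]]
```

Emit:
jog_arm(rows=[{"ax": 0.118},{"ax": 0.118},{"dy": -0.04,"dz": -0.023},{"dy": -0.04,"dz": -0.023},{"dy": -0.04,"dz": -0.023}], gripper=0, force=40)

```text
invalid input at $.rows[0]: expected keys dx, dy, dz, ax, ay, az
```

Emit:
jog_arm(rows=[{"dy": -0.04,"dz": -0.023},{"dy": -0.04,"dz": -0.023},{"dy": -0.04,"dz": -0.023},{"dy": -0.04,"dz": -0.023},{"dy": -0.04,"dz": -0.023}])

```text
invalid input at $.rows[0]: expected keys dx, dy, dz, ax, ay, az
```

Emit:
jog_arm(rows=[{"dy": -0.04,"dz": -0.023},{"dy": -0.04,"dz": -0.023},{"dy": -0.03,"dz": -0.023},{"dy": -0.02,"dz": -0.01},{}])

```text
invalid input at $.rows[0]: expected keys dx, dy, dz, ax, ay, az
```

Emit:
jog_arm(rows=[{"dx": 0,"dy": 0,"dz": 0,"ax": 0.118,"ay": 0,"az": 0},{"dx": 0,"dy": 0,"dz": 0,"ax": 0.118,"ay": 0,"az": 0},{"dx": 0,"dy": -0.04,"dz": -0.023,"ax": 0,"ay": 0,"az": 0},{"dx": 0,"dy": -0.04,"dz": -0.023,"ax": 0,"ay": 0,"az": 0},{"dx": 0,"dy": -0.04,"dz": -0.023,"ax": 0,"ay": 0,"az": 0}], gripper=0, force=40)

```text
time: 0.72
tcp_pos: [280.1, -480.8, 230.9]
tcp_rot: [2.161, 0.128, -2.161]
force: [0.4, 0.5, -0.0]
grip_width: 0.001
```

Emit:
jog_arm(rows=[{"dx": 0,"dy": -0.04,"dz": -0.023,"ax": 0,"ay": 0,"az": 0},{"dx": 0,"dy": -0.04,"dz": -0.023,"ax": 0,"ay": 0,"az": 0},{"dx": 0,"dy": -0.04,"dz": -0.023,"ax": 0,"ay": 0,"az": 0},{"dx": 0,"dy": -0.04,"dz": -0.023,"ax": 0,"ay": 0,"az": 0},{"dx": 0,"dy": -0.04,"dz": -0.023,"ax": 0,"ay": 0,"az": 0}])

```text
time: 1.35
tcp_pos: [370.7, -268.8, 231.2]
tcp_rot: [2.161, 0.128, -2.161]
force: [0.7, -0.1, -0.3]
grip_width: -0.004
```

Emit:
jog_arm(rows=[{"dx": 0,"dy": -0.04,"dz": -0.023,"ax": 0,"ay": 0,"az": 0},{"dx": 0,"dy": -0.04,"dz": -0.023,"ax": 0,"ay": 0,"az": 0},{"dx": 0,"dy": -0.04,"dz": -0.023,"ax": 0,"ay": 0,"az": 0},{"dx": 0,"dy": -0.03,"dz": -0.023,"ax": 0,"ay": 0,"az": 0},{"dx": 0,"dy": 0,"dz": 0,"ax": 0,"ay": 0,"az": 0}])

```text
time: 1.98
tcp_pos: [445.4, -107.5, 231.1]
tcp_rot: [2.159, 0.135, -2.157]
force: [-0.6, -0.5, 0.5]
grip_width: 0.002
```

Emit:
jog_arm(rows=[{"dx": 0.05,"dy": -0.002,"dz": 0,"ax": 0,"ay": 0,"az": 0},{"dx": 0.05,"dy": 0,"dz": 0,"ax": 0,"ay": 0,"az": 0},{"dx": 0.05,"dy": 0,"dz": 0,"ax": 0,"ay": 0,"az": 0},{"dx": 0.04,"dy": 0,"dz": 0,"ax": 0,"ay": 0,"az": 0},{"dx": 0.024,"dy": 0,"dz": 0,"ax": 0,"ay": 0,"az": 0}])

```text
time: 2.6
tcp_pos: [439.4, -110.2, 26.2]
tcp_rot: [2.143, 0.125, -2.178]
force: [-0.1, -0.2, -0.4]
grip_width: -0.0
```

Emit:
jog_arm(rows=[{"dx": 0,"dy": 0,"dz": -0.008,"ax": 0,"ay": 0,"az": 0},{"dx": 0,"dy": 0,"dz": -0.008,"ax": 0,"ay": 0,"az": 0},{"dx": 0,"dy": 0,"dz": -0.008,"ax": 0,"ay": 0,"az": 0},{"dx": 0,"dy": 0,"dz": -0.006,"ax": 0,"ay": 0,"az": 0},{"dx": 0,"dy": 0,"dz": -0.006,"ax": 0,"ay": 0,"az": 0}])

```text
time: 3.22
tcp_pos: [475.3, -105.8, 28.5]
tcp_rot: [2.142, 0.125, -2.177]
force: [-9.8, -1.1, 9.9]
grip_width: -0.001
```

Emit:
jog_arm(rows=[{"dx": 0,"dy": 0,"dz": 0.012,"ax": 0,"ay": 0,"az": 0},{"dx": 0,"dy": 0,"dz": 0.012,"ax": 0,"ay": -0.016,"az": 0},{"dx": 0.006,"dy": 0,"dz": 0,"ax": 0,"ay": 0,"az": 0},{"dx": 0.005,"dy": 0,"dz": 0,"ax": 0,"ay": 0,"az": 0},{"dx": 0,"dy": 0,"dz": 0,"ax": 0,"ay": 0,"az": 0}])

```text
time: 3.85
tcp_pos: [453.5, -108.3, 17.0]
tcp_rot: [2.129, 0.125, -2.188]
force: [-0.1, 0.1, -1.1]
grip_width: -0.001
```

```bash
python3 - <<'E'
from h import *
from scipy.spatial.transform import Rotation as Ro
o=r.get_obs();print(o["tcp_pos"],o["joint_positions"].round(3),o["force"]);print(Ro.from_rotvec(o["tcp_rot"]).as_matrix().round(3))
im=r.capture("wrist");m=r.camera_model("wrist")
t=r.capture("top")
cv2.imwrite("pics/w1.png",np.hstack([im[:,:,::-1][:, ::2][::2].copy(),cv2.resize(t[150:250,280:440,::-1],(320,200))]) )
E
```

```text
[ 453.53776793 -108.34609287   16.99250444] [ 0.22   0.766 -0.076  2.145  0.237  0.265 -1.518] [-0.1069335   0.1049318  -1.12786699]
[[-0.027  0.118 -0.993]
 [-0.004 -0.993 -0.118]
 [-1.     0.001  0.027]]
```

View pics/w1.png

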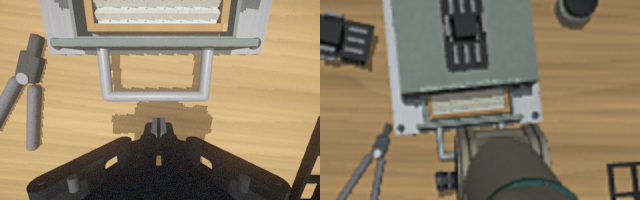

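The left half (wrist) shows the closed tips centred before the bar, bar spanning 103–210 with the tips at (158,125). The right half shows the scene undisturbed. Pushing.

Emit:
jog_arm(rows=[{"dx": 0,"dy": 0,"dz": -0.008,"ax": 0,"ay": 0,"az": 0},{"dx": 0,"dy": 0,"dz": -0.008,"ax": 0,"ay": 0.009,"az": 0},{"dx": 0,"dy": 0,"dz": -0.008,"ax": 0,"ay": 0.009,"az": 0},{"dx": 0,"dy": 0,"dz": -0.006,"ax": 0,"ay": 0.009,"az": 0},{"dx": 0,"dy": 0,"dz": -0.006,"ax": 0,"ay": 0,"az": 0}])

```text
time: 4.58
tcp_pos: [485.5, -104.7, 16.7]
tcp_rot: [2.153, 0.126, -2.168]
force: [-6.0, -0.9, 6.3]
grip_width: 0.001
```

Emit:
jog_arm(rows=[{"dx": 0,"dy": 0,"dz": -0.005,"ax": 0,"ay": 0,"az": 0},{"dx": 0,"dy": 0,"dz": -0.005,"ax": 0,"ay": 0,"az": 0},{"dx": 0,"dy": 0,"dz": -0.005,"ax": 0,"ay": 0,"az": 0},{"dx": 0,"dy": 0,"dz": -0.004,"ax": 0,"ay": 0,"az": 0},{"dx": 0,"dy": 0,"dz": 0,"ax": 0,"ay": 0,"az": 0}])

```text
time: 5.2
tcp_pos: [506.5, -102.2, 16.7]
tcp_rot: [2.157, 0.126, -2.163]
force: [-4.6, -0.6, 3.2]
grip_width: -0.004
```

Emit:
jog_arm(rows=[{"dx": 0,"dy": 0,"dz": -0.004,"ax": 0,"ay": 0,"az": 0},{"dx": 0,"dy": 0,"dz": -0.003,"ax": 0,"ay": 0,"az": 0},{"dx": 0,"dy": 0,"dz": -0.002,"ax": 0,"ay": 0,"az": 0},{"dx": 0,"dy": 0,"dz": 0,"ax": 0,"ay": 0,"az": 0}])

```text
time: 5.7
tcp_pos: [515.0, -100.7, 16.7]
tcp_rot: [2.156, 0.127, -2.164]
force: [-7.0, 0.4, 4.3]
grip_width: 0.002
```

Emit:
jog_arm(rows=[{"dx": 0,"dy": 0,"dz": -0.002,"ax": 0,"ay": 0,"az": 0},{"dx": 0,"dy": 0,"dz": -0.002,"ax": 0,"ay": 0,"az": 0},{"dx": 0,"dy": 0,"dz": 0,"ax": 0,"ay": 0,"az": 0}])

```text
time: 6.08
tcp_pos: [515.1, -100.7, 16.6]
tcp_rot: [2.148, 0.126, -2.172]
force: [-11.8, -0.1, 10.7]
grip_width: 0.002
```

Emit:
jog_arm(rows=[{"dx": 0,"dy": 0,"dz": -0.003,"ax": 0,"ay": 0,"az": 0},{"dx": 0,"dy": 0,"dz": -0.003,"ax": 0,"ay": 0,"az": 0},{"dx": 0,"dy": 0,"dz": -0.003,"ax": 0,"ay": 0,"az": 0},{"dx": 0,"dy": 0,"dz": 0,"ax": 0,"ay": 0,"az": 0}])

```text
time: 6.58
tcp_pos: [514.7, -100.7, 15.6]
tcp_rot: [2.129, 0.125, -2.192]
force: [-25.9, -0.9, 18.7]
grip_width: 0.004
```

```bash
python3 - <<'E'
from h import *
o=r.get_obs();print(o["tcp_pos"],o["force"],o["tcp_rot"])
im=r.capture("wrist")
cv2.imwrite("pics/w2.png",im[:,:,::-1])
E
```

```text
[ 514.67048328 -100.73019079   15.58707125] [-25.93813336  -0.91652779  18.67834101] [ 2.12942686  0.12465243 -2.19223835]
```

View pics/w2.png

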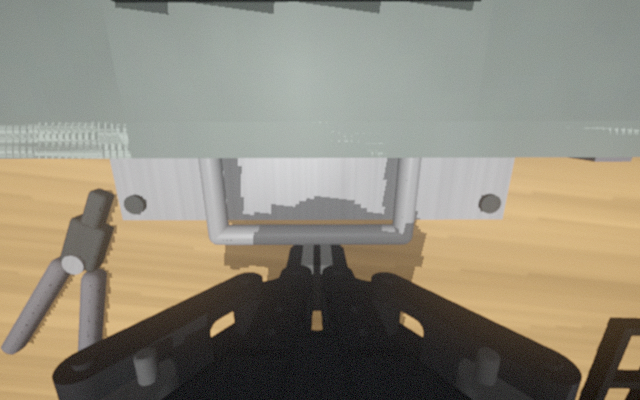

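The picture shows the bar's centreline at row ~235 and the sill's front edge at row ~219; the plate is hidden under the top. I'll measure the bar against the sill edge.

```bash
python3 - <<'E'
from h import *
m=r.camera_model("wrist")
u=np.array([np.cos(.1172),np.sin(.1172),0]);C=np.array([676,-78.7,0])
for uv,z in [((230,234),30),((400,234),30),((130,219),4),((500,219),4),((200,157),108),((500,157),108)]:
    p=ray("wrist",uv,z,m);print(uv,p.round(1),"rel x",((p-C)@u).round(1))
E
```

```text
(230, 234) [526.5 -57.   30. ] rel x -145.9
(400, 234) [ 536.1 -139.3   30. ] rel x -146.0
(130, 219) [517.    8.2   4. ] rel x -147.7
(500, 219) [ 541.9 -204.4    4. ] rel x -147.8
(200, 157) [576.7 -73.7 108. ] rel x -98.1
(500, 157) [ 582.6 -124.6  108. ] rel x -98.1
```

Bar is 1.8 mm before... relative to the sill edge (−150 mm) it lies at −148 mm, i.e. home, with a hard stop at 26 N. Backing off, rising, and moving over the cassette.

Emit:
jog_arm(rows=[{"dx": 0,"dy": 0,"dz": 0.01,"ax": 0,"ay": 0,"az": 0},{"dx": 0,"dy": 0,"dz": 0.015,"ax": 0,"ay": 0,"az": 0},{"dx": 0,"dy": 0,"dz": 0.015,"ax": 0,"ay": 0,"az": 0},{"dx": -0.03,"dy": 0,"dz": 0,"ax": 0,"ay": 0,"az": 0},{"dx": -0.05,"dy": 0,"dz": 0,"ax": 0,"ay": 0.01,"az": 0}])

```text
time: 7.25
tcp_pos: [491.5, -103.5, 96.9]
tcp_rot: [2.172, 0.129, -2.148]
force: [0.3, -0.4, 0.7]
grip_width: -0.003
```

Emit:
jog_arm(rows=[{"dx": -0.05,"dy": 0,"dz": 0,"ax": 0,"ay": 0,"az": 0},{"dx": -0.05,"dy": 0,"dz": 0,"ax": 0,"ay": 0,"az": 0},{"dx": -0.05,"dy": 0,"dz": 0,"ax": 0,"ay": 0,"az": 0},{"dx": 0,"dy": 0,"dz": -0.03,"ax": 0,"ay": 0,"az": 0},{"dx": 0,"dy": 0,"dz": -0.03,"ax": 0,"ay": 0,"az": 0}], gripper=100)

```text
time: 7.88
tcp_pos: [551.2, -96.8, 249.4]
tcp_rot: [2.178, 0.126, -2.142]
force: [0.5, -0.7, -0.4]
grip_width: 1.004
```

```bash
python3 - <<'E'
from h import *
from scipy.spatial.transform import Rotation as Ro
o=r.get_obs();print(o["tcp_pos"],o["force"],o["dq"].round(2));print(Ro.from_rotvec(o["tcp_rot"]).as_matrix().round(3))
E
```

```text
[551.21791253 -96.83865174 249.42876226] [ 0.5019337  -0.73370419 -0.41353418] [-0.18  0.35  0.03 -0.6   0.04  0.28 -0.11]
[[ 0.017  0.118 -0.993]
 [-0.    -0.993 -0.118]
 [-1.     0.002 -0.016]]
```

Emit:
jog_arm(rows=[{"dx": 0,"dy": -0.003,"dz": 0,"ax": 0,"ay": -0.016,"az": 0},{"dx": 0,"dy": 0,"dz": 0,"ax": 0,"ay": 0,"az": 0}])

```text
time: 8.12
tcp_pos: [548.2, -93.3, 247.4]
tcp_rot: [2.153, 0.128, -2.165]
force: [0.5, -0.2, 0.3]
grip_width: 0.996
```

```bash
python3 - <<'E'
from h import *
o=r.get_obs();print(o["tcp_pos"],o["tcp_rot"])
m=r.camera_model("wrist");im=r.capture("wrist");np.savez("w3.npz",**m)
cv2.imwrite("pics/w3.png",im[:,:,::-1])
E
```

```text
[548.2294162  -93.29586179 247.35040664] [ 2.15348089  0.12795285 -2.16495628]
```

View pics/w3.png

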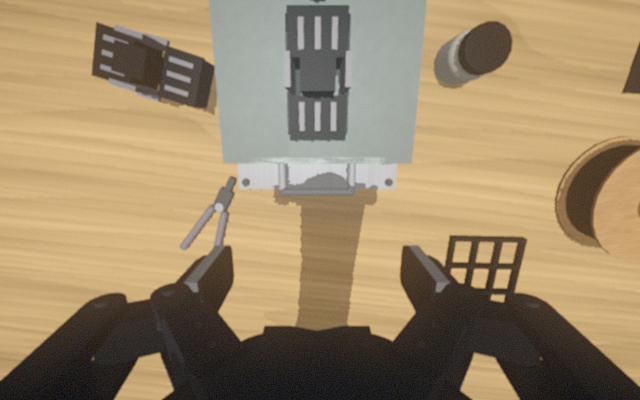

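The wrist picture shows the cassette flange from (287,6) to (347,139), tabs at columns 285 and 351 near row 70, and the tray at home.

```bash
python3 - <<'E'
from h import *
m=dict(np.load("w3.npz"))
a=.1172;u=np.array([np.cos(a),np.sin(a),0]);v=np.array([-u[1],u[0],0])
f=np.array([ray("wrist",c,112,m) for c in [(287,6),(349,6),(347,139),(289,139)]]);c=f.mean(0);print(f.round(1),"centre",c.round(1))
d=f[0]+f[1]-f[2]-f[3];print("yaw",np.arctan2(d[1],d[0]),np.linalg.norm(d)/2)
t=np.array([ray("wrist",c,148,m) for c in [(285,70),(351,70)]]);print("tabs",t.round(1),t.mean(0).round(1),np.linalg.norm(t[0]-t[1]))
tcp=r.get_obs()["tcp_pos"]
for q in (c,np.array([656.1,-80.5,0])):
    d=q-tcp;print("ahead",d@u,"left",d@v)
E
```

```text
[[ 710.5  -48.4  112. ]
 [ 716.8 -101.5  112. ]
 [ 605.9 -116.3  112. ]
 [ 599.2  -60.5  112. ]] centre [658.1 -81.7 112. ]
yaw 0.12073699962375924 111.90800077525856
tabs [[ 654.1  -55.6  148. ]
 [ 660.3 -107.5  148. ]] [657.2 -81.6 148. ] 52.277160410357986
ahead 111.09204804696661 left -0.9143539676979371
ahead 109.23335882398146 left 0.4821046455374561
```

Emit:
jog_arm(rows=[{"dx": 0,"dy": 0,"dz": -0.04,"ax": 0,"ay": 0,"az": 0},{"dx": 0,"dy": 0,"dz": -0.04,"ax": 0,"ay": 0,"az": 0},{"dx": 0,"dy": 0,"dz": -0.03,"ax": 0,"ay": 0,"az": 0},{"dx": 0,"dy": 0,"dz": 0,"ax": 0,"ay": 0,"az": 0}])

```text
time: 8.68
tcp_pos: [658.1, -80.5, 246.2]
tcp_rot: [2.154, 0.128, -2.165]
force: [-1.1, -0.1, 0.1]
grip_width: 0.998
```

```bash
python3 - <<'E'
from h import *
from scipy.spatial.transform import Rotation as Ro
o=r.get_obs();a=.1185;u=np.array([np.cos(a),np.sin(a),0]);v=np.array([-u[1],u[0],0])
R=Ro.from_rotvec(o["tcp_rot"]).as_matrix();print(o["tcp_pos"],R.round(3));d=np.array([657,-81.2,118])-o["tcp_pos"];print("ahead,left",d@u,d@v,"tool",R.T@d)
E
```

```text
[658.14815674 -80.49048732 246.19179017] [[-0.005  0.119 -0.993]
 [-0.001 -0.993 -0.119]
 [-1.     0.001  0.005]]
ahead,left -1.2239854393883758 -0.5687985533056715 tool [128.19678001   0.48040797   0.55816021]
```

Well aligned; descend, then close.

Emit:
jog_arm(rows=[{"dx": 0.035,"dy": 0,"dz": 0,"ax": 0,"ay": 0.005,"az": 0},{"dx": 0.035,"dy": 0,"dz": 0,"ax": 0,"ay": 0,"az": 0},{"dx": 0.03,"dy": 0,"dz": 0,"ax": 0,"ay": 0,"az": 0},{"dx": 0.02,"dy": 0,"dz": 0,"ax": 0,"ay": 0,"az": 0},{"dx": 0.008,"dy": 0,"dz": 0,"ax": 0,"ay": 0,"az": 0}])

```text
time: 9.3
tcp_pos: [654.8, -81.7, 117.8]
tcp_rot: [2.156, 0.126, -2.164]
force: [-0.0, 0.8, 0.7]
grip_width: 0.999
```

Emit:
jog_arm(rows=[{"dx": 0,"dy": 0,"dz": 0,"ax": 0,"ay": 0,"az": 0},{"dx": 0,"dy": 0,"dz": 0,"ax": 0,"ay": 0,"az": 0},{"dx": 0,"dy": 0,"dz": 0,"ax": 0,"ay": 0,"az": 0},{"dx": 0,"dy": 0,"dz": 0,"ax": 0,"ay": 0,"az": 0},{"dx": 0,"dy": 0,"dz": 0,"ax": 0,"ay": 0,"az": 0}], gripper=0, force=40)

```text
time: 9.93
tcp_pos: [657.9, -81.1, 122.0]
tcp_rot: [2.162, 0.126, -2.157]
force: [-3.8, 0.6, 11.7]
grip_width: 0.405
```

Opening 0.405 (34 mm) is less than the 40 mm expected and there is an upward 12 N; look before lifting.

```bash
python3 - <<'E'
from h import *
im=r.capture("wrist");s=r.capture("scene")
a=im[150:400,170:470,::-1];b=cv2.resize(s[160:270,220:360,::-1],None,fx=3,fy=3,interpolation=cv2.INTER_CUBIC)[:250*1+80]
a=cv2.resize(a,(396,330))
cv2.imwrite("pics/w4.png",np.hstack([a,b[:330,:400]]))
E
```

```text
(no output)
```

View pics/w4.png

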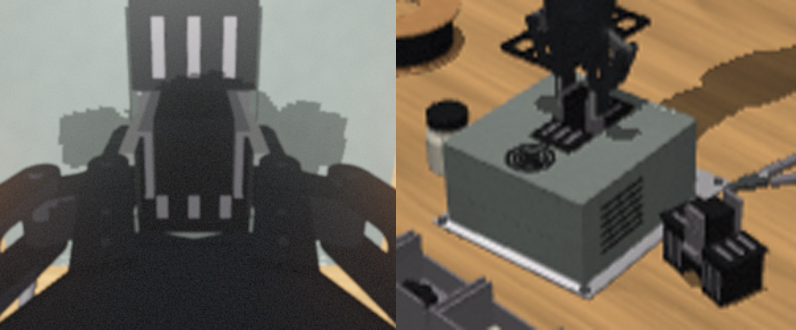

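The fingers (left half) hold both light tabs symmetrically, close against the column; spare cassette and jar untouched. Lift slowly and check the force.

Emit:
jog_arm(rows=[{"dx": -0.004,"dy": 0,"dz": 0,"ax": 0,"ay": 0,"az": 0},{"dx": -0.004,"dy": 0,"dz": 0,"ax": 0,"ay": 0,"az": 0},{"dx": -0.004,"dy": 0,"dz": 0,"ax": 0,"ay": 0,"az": 0},{"dx": -0.004,"dy": 0,"dz": 0,"ax": 0,"ay": 0,"az": 0},{"dx": 0,"dy": 0,"dz": 0,"ax": 0,"ay": 0,"az": 0}])

```text
time: 10.65
tcp_pos: [657.1, -81.1, 135.2]
tcp_rot: [2.16, 0.127, -2.16]
force: [0.4, -0.1, -2.7]
grip_width: 0.404
```

Emit:
jog_arm(rows=[{"dx": -0.015,"dy": 0,"dz": 0,"ax": 0,"ay": 0,"az": 0},{"dx": -0.015,"dy": 0,"dz": 0,"ax": 0,"ay": 0,"az": 0},{"dx": -0.015,"dy": 0,"dz": 0,"ax": 0,"ay": 0,"az": 0},{"dx": -0.015,"dy": 0,"dz": 0,"ax": 0,"ay": 0,"az": 0},{"dx": -0.015,"dy": 0,"dz": 0,"ax": 0,"ay": 0,"az": 0}])

```text
time: 11.28
tcp_pos: [656.9, -81.1, 211.2]
tcp_rot: [2.159, 0.127, -2.16]
force: [-0.4, -0.7, -2.7]
grip_width: 0.403
```

Emit:
jog_arm(rows=[{"dx": -0.015,"dy": 0,"dz": 0,"ax": 0,"ay": 0,"az": 0},{"dx": -0.015,"dy": 0,"dz": 0,"ax": 0,"ay": 0,"az": 0},{"dx": -0.015,"dy": 0,"dz": 0,"ax": 0,"ay": 0,"az": 0},{"dx": -0.008,"dy": 0,"dz": 0,"ax": 0,"ay": 0,"az": 0},{"dx": 0,"dy": 0,"dz": 0,"ax": 0,"ay": 0,"az": 0}])

```text
time: 11.9
tcp_pos: [657.3, -81.0, 263.5]
tcp_rot: [2.16, 0.127, -2.159]
force: [-0.3, 0.5, -2.9]
grip_width: 0.4
```

Emit:
jog_arm(rows=[{"dx": 0,"dy": 0,"dz": 0,"ax": 0,"ay": 0,"az": 0},{"dx": 0,"dy": 0,"dz": 0,"ax": 0,"ay": 0,"az": 0},{"dx": 0,"dy": 0,"dz": 0,"ax": 0,"ay": 0,"az": 0},{"dx": 0,"dy": 0,"dz": 0,"ax": 0,"ay": 0,"az": 0}])

```text
time: 12.4
tcp_pos: [656.9, -80.9, 262.7]
tcp_rot: [2.159, 0.127, -2.161]
force: [1.5, -1.4, -2.8]
grip_width: 0.399
```

```bash
python3 - <<'E'
from h import *
o=r.get_obs();print(o["tcp_pos"],o["force"],abs(o["dq"]).max(),o["grip_width"])
s=r.capture("scene");w=r.capture("wrist")
b=cv2.resize(s[110:270,220:360,::-1],None,fx=3,fy=3,interpolation=cv2.INTER_CUBIC)
w=cv2.resize(w[:,170:470,::-1],(360,480))
cv2.imwrite("pics/s5.png",np.hstack([b,w]))
E
```

```text
[656.88169528 -80.9380607  262.65234349] [ 1.47719964 -1.4264438  -2.83438207] 0.0017784809938469347 0.3987942999012903
```

View pics/s5.png

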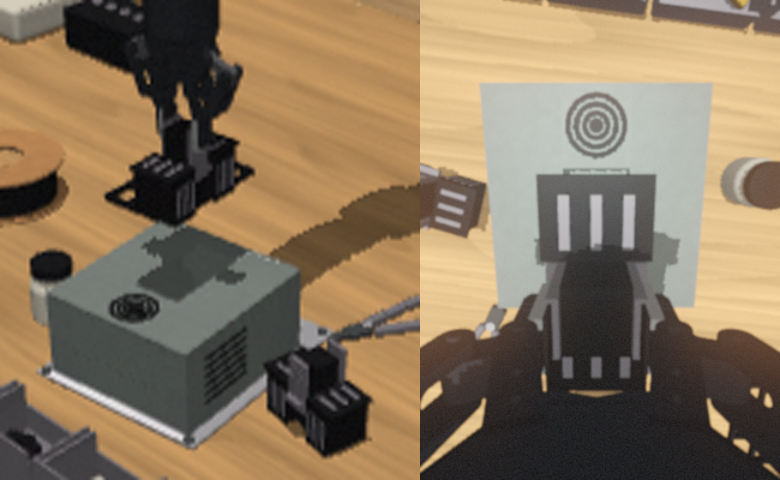

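The picture shows the cassette hanging level about 85–90 mm over the cleaner, both tabs held in the fingers and the spare and jar in place. Handing in.

```bash
python3 -c "
from plant import r
print(r.sign_off(), r.get_obs()['tcp_pos'], r.get_obs()['grip_width'])"
```

```text
the job is handed in; nothing more can be done
the job is handed in; nothing more can be done
```

The tray is home in the slot, and the cassette is out of its well and held by its squeezed catches. I handed the job in at about 12.5 s of the 48 s allowed.

**Tray:** I pushed it in by the pull bar until it hit a hard stop at 26 N. The wrist picture then put the bar about 148 mm before the cleaner's centre, which is the home position. On the first try the fingertips were too high on the bar and rode up it at 10 N. I backed off, lowered them and pushed again. I did not measure the tray again after lifting the cassette.

**Cassette:** I squeezed both catches at 40 N and lifted it straight up. Its underside is now about 85–90 mm above the cleaner's top. It looks level, the arm is at rest, and the wrist force shows only its weight, 2.8 N.

**What disagreed:** The gripper reads 34 mm open, where the squeezed tabs should measure 40 mm. That reading also crept down by about 0.5 mm during the lift. While closing, the fingers also pushed up with 12 N. The pictures showed both tabs held, and the cassette came free without catching. I could not read the catch travel directly.

**Other things on the bench:** The last pictures show the spare cassette and the jar where they were. I had no contact with the other things, though I did not measure them again.

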